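# Set the stock tags on a jeweller's findings board

### The arm

A 6-joint arm with a two-finger parallel gripper is mounted at the origin on the work surface. World frame = base frame: x ahead of the robot, y to its left, z up, the work surface at z = 0. Lengths are in m, angles in rad, forces in N, time in s.
With the tool pointing down it reaches from about 0.275 to 0.825 m from the base axis. Payload 4.9 kg.
Tool frame: the origin (TCP) lies midway between the tips of the shut fingers; the grasp point (between the pads) lies 19 mm behind it (bot.grip_depth is the distance from the TCP to the grasp point, in m); y points along the fingers, x is the direction in which the jaws open and shut, and the axes are right-handed (so a half turn about y gives the same grasp; the last joint's range is limited). The gripper opens to 85 mm and grips with 20 to 120 N. Pads are 22 mm wide; open, the fingers measure 114 mm over their backs; the gripper's body (76 mm by 85 mm) begins 54 mm behind the grasp point. The pads swing forward as they close: fully open they stand 13 mm farther back than shut.
Start: joints at [1.118, 0.326, -0.193, 1.052, 0, 1.437], TCP at [0.172, 0.522, 0.197] pointing down, gripper open.
Joint ranges: [-2.65, 2.65], [-0.97, 1.79], [-1.3, 1.35], [-1.93, 2.1], [-1.47, 1.37], [-3.14, 3.14]. Speed limits (rad/s): [2.57, 2.57, 3.14, 3.14, 3.14, 3.14].

### API

Orientations are given as a unit quaternion [w, x, y, z].
In Python, from cell import bot gives the robot as it stands. Calls block until the motion is done:
- bot.move_pose(position, orientation): joint-space move of the TCP to a pose.
- bot.move_linear(position, speed=0.15, rotation=None, until_force=None): straight line of the TCP; rotation=None keeps the orientation; speed is the mean speed in m/s. With until_force (N) it stops when the force on the tool has changed by that much, and returns True; else False.
- bot.goto_joints(angles): joint-space move.
- bot.set_gripper(opening, grasp_force=None): opening from 0.0 (shut) to 1.0 (fully open); grasp_force is the grip in N (None keeps the last); returns when the fingers have stopped.
- bot.wait(seconds).
- bot.solve_ik(position, orientation): joint angles nearest the present ones, or None.
- bot.camera(name): name is "scene" or "top" or "wrist"; returns the picture (480x640x3 uint8, red, green, blue); there is no depth.
- bot.calibration(name): a dict with "mtx" (3x3 intrinsics, pixels), "extrinsics" (4x4, takes a point from world to camera coordinates); the wrist camera has in their place "hand_eye" (4x4, takes a point from camera to tool coordinates, whose origin is the TCP and whose axes are the tool frame's). Camera axes: x right, y down, z forward; pixel columns grow to the right and rows downward; lengths in m; the calibration is good to about 2 mm. The wrist camera is an equidistant fisheye: a pixel r from the principal point sees the ray r / f radians off the axis. A picture is of the moment at which its call begins: read the wrist's pose just before it. calibration takes no time and is no camera call.
A pose or a line that the arm cannot do raises bot.PlanningError and nothing moves.
- bot.close_job(): hands the job in, once; it reports no verdict.
Trained networks look in the newest picture that a camera, given by its name, has taken for a name from the list of things; names that differ only in an ending like _2 or _b are one class to them, and where a whole thing is asked for, a point or a joint stands for the part that bears it (a point fixed in the world has none). Each returns a list of dicts, best first, with "confidence" (0 to 1); they miss things now and then, are a little off and sometimes report something else, mostly with a low value. They report only what shows in the picture. A call takes as long as a camera call. They do not tell look-alikes from the thing itself.
- bot.search_frame(camera, thing): "bbox" ([left, top, width, height] in pixels, round what is visible of it).
Readings, each from a call of its own:
- bot.read_clock(): time.
- bot.read_joint_positions(): joint angles.
- bot.read_joint_vel(): joint speeds.
- bot.read_joint_efforts(): joint torques, N m.
- bot.read_position(): TCP position.
- bot.read_tool_rot(): TCP orientation.
- bot.read_ft_force(): force on the tool from outside, world axes, zero at the start.
- bot.read_moment(): the same for the moment, N m.
- bot.read_gripper_width(): opening from 0.0 (shut) to 1.0 (fully open).
Only numpy, scipy, OpenCV 4.12 (cv2) and the standard library are available. Lean on these libraries where they do the work, as an engineer would, in place of code of your own. Each camera call takes 0.05 s, during which the arm holds its last target. There are 200 camera calls.

### The job

On the jeweller's findings board, each tub has a hinged brass tag in front of it: push tags over with a fingertip so that every full tub's tag shows its disc face (leaning all the way back towards its tub) and the empty tub's tag shows its bar face (leaning all the way towards the robot). Do not pinch the tags or press hard on them, and leave the tubs and the other things on the bench where they are.

Things in the scene. Friction and masses are not known exactly. Their poses are not given: they have to be found in the camera images.
- board: Dark wooden board, 240 (x) x 360 (y) x 12 mm, fixed on the bench; origin: centre of its underside, x from the tags to the tubs (away from the robot), y along the row. Four stations at y = -120, -40, 40, 120 mm, each a tag stand (x = -50 mm) with a tub behind it (x = 60 mm). A rail rises 20 mm above the board along the far edge.
- stand_1: Fixed dark steel foot, 36 x 60 x 4 mm, of tag 1; origin: centre of its underside, on the board's top (12 mm above the bench); axes as the board's: x to its own tub, y along the hinge, which is 12 mm above the origin. Its side posts (y = +-26.5 mm, 5 mm wide) and stop bars (x = +-7.5 mm) reach 20 mm above the origin. Which stand is at which station varies.
- tag_1 (a joint): Lean of brass tag 1 on its hinge, rad: 0 upright; +0.5 leaning fully to its tub (robot-side face, with a round DISC, looks up: full); -0.5 leaning fully to the robot (BAR face looks up: reorder). 44 mm wide along y, 3 thick, 40 g; free edge 50 mm from the hinge: at full lean 24 mm beside and 44 mm above it. Turns freely; pushed past upright it falls to the other stop.
- place_1 (a point): The point on the board 110 mm behind the hinge of tag 1 (110 mm along x from the origin of stand_1), where the tub of tag 1 stands (within about 5 mm); fixed.
- stand_2: Fixed dark steel foot, 36 x 60 x 4 mm, of tag 2; origin: centre of its underside, on the board's top (12 mm above the bench); axes as the board's: x to its own tub, y along the hinge, which is 12 mm above the origin. Its side posts (y = +-26.5 mm, 5 mm wide) and stop bars (x = +-7.5 mm) reach 20 mm above the origin. Which stand is at which station varies.
- tag_2 (a joint): Lean of brass tag 2 on its hinge, rad: 0 upright; +0.5 leaning fully to its tub (robot-side face, with a round DISC, looks up: full); -0.5 leaning fully to the robot (BAR face looks up: reorder). 44 mm wide along y, 3 thick, 40 g; free edge 50 mm from the hinge: at full lean 24 mm beside and 44 mm above it. Turns freely; pushed past upright it falls to the other stop.
- place_2 (a point): The point on the board 110 mm behind the hinge of tag 2 (110 mm along x from the origin of stand_2), where the tub of tag 2 stands (within about 5 mm); fixed.
- stand_3: Fixed dark steel foot, 36 x 60 x 4 mm, of tag 3; origin: centre of its underside, on the board's top (12 mm above the bench); axes as the board's: x to its own tub, y along the hinge, which is 12 mm above the origin. Its side posts (y = +-26.5 mm, 5 mm wide) and stop bars (x = +-7.5 mm) reach 20 mm above the origin. Which stand is at which station varies.
- tag_3 (a joint): Lean of brass tag 3 on its hinge, rad: 0 upright; +0.5 leaning fully to its tub (robot-side face, with a round DISC, looks up: full); -0.5 leaning fully to the robot (BAR face looks up: reorder). 44 mm wide along y, 3 thick, 40 g; free edge 50 mm from the hinge: at full lean 24 mm beside and 44 mm above it. Turns freely; pushed past upright it falls to the other stop.
- place_3 (a point): The point on the board 110 mm behind the hinge of tag 3 (110 mm along x from the origin of stand_3), where the tub of tag 3 stands (within about 5 mm); fixed.
- stand_4: Fixed dark steel foot, 36 x 60 x 4 mm, of tag 4; origin: centre of its underside, on the board's top (12 mm above the bench); axes as the board's: x to its own tub, y along the hinge, which is 12 mm above the origin. Its side posts (y = +-26.5 mm, 5 mm wide) and stop bars (x = +-7.5 mm) reach 20 mm above the origin. Which stand is at which station varies.
- tag_4 (a joint): Lean of brass tag 4 on its hinge, rad: 0 upright; +0.5 leaning fully to its tub (robot-side face, with a round DISC, looks up: full); -0.5 leaning fully to the robot (BAR face looks up: reorder). 44 mm wide along y, 3 thick, 40 g; free edge 50 mm from the hinge: at full lean 24 mm beside and 44 mm above it. Turns freely; pushed past upright it falls to the other stop.
- place_4 (a point): The point on the board 110 mm behind the hinge of tag 4 (110 mm along x from the origin of stand_4), where the tub of tag 4 stands (within about 5 mm); fixed.
- tub_rings: Loose white plastic tub, 54 (x) x 64 (y) x 22 mm high, open top, walls 3 mm, heaped FULL of brass rings, its heap rising to 30 to 36 mm above the tub's underside; origin: centre of its underside, on the board. Which tub is at which station varies.
- tub_balls: Loose white plastic tub, 54 (x) x 64 (y) x 22 mm high, open top, walls 3 mm, heaped FULL of steel balls, its heap rising to 30 to 36 mm above the tub's underside; origin: centre of its underside, on the board. Which tub is at which station varies.
- tub_tubes: Loose white plastic tub, 54 (x) x 64 (y) x 22 mm high, open top, walls 3 mm, heaped FULL of short copper tubes, its heap rising to 30 to 36 mm above the tub's underside; origin: centre of its underside, on the board. Which tub is at which station varies.
- tub_bare: Loose white plastic tub, 54 (x) x 64 (y) x 22 mm high, open top, walls 3 mm, EMPTY; origin: centre of its underside, on the board. Which tub is at which station varies.
- loupe: Small loose black loupe, 22 mm wide, 24 mm high, standing on the board midway between the two middle stations, between the tag row and the tub row; a bystander. Origin: its underside.
- hammer: Loose hammer lying on the bench beyond the board's +y end; a bystander. Origin: its underside.
- mandrel: Loose tapered steel ring mandrel, 270 mm long, up to 24 mm thick, lying along x on the bench beyond the board's -y end; a bystander. Origin: its underside.
- bench_block: Loose square steel block, 80 x 80 x 20 mm, on the bench by the board's -y end; a bystander. Origin: its underside.
- jar: Loose amber jar, 48 mm wide, 55 mm high, on the bench by the board's +y end; a bystander. Origin: its underside.
- tweezers: Loose steel tweezers, 140 mm long, lying on the bench by the board's +y end; a bystander. Origin: its underside.
Things that resemble listed ones, but are neither listed nor needed, are in the scene too. What is shaped like the tub_balls but blue or green is not meant.

How it is judged:
At the end, for the whole second after the job is handed in: The tags in front of the three full tubs lean fully towards their tubs (joint above 0.4), the tag in front of the empty tub leans fully away from it (joint below -0.4), all at rest (below 0.1 rad/s), and every tub is within 20 mm of where it started (distance of each of tub_rings, tub_balls, tub_tubes, tub_bare from where it was at the start of the episode below 0.02 m and (horizontal distance between tub_rings and place_1 above 0.035 m or value of joint tag_1 above 0.4 rad) and (horizontal distance between tub_rings and place_2 above 0.035 m or value of joint tag_2 above 0.4 rad) and (horizontal distance between tub_rings and place_3 above 0.035 m or value of joint tag_3 above 0.4 rad) and (horizontal distance between tub_rings and place_4 above 0.035 m or value of joint tag_4 above 0.4 rad) and (horizontal distance between tub_balls and place_1 above 0.035 m or value of joint tag_1 above 0.4 rad) and (horizontal distance between tub_balls and place_2 above 0.035 m or value of joint tag_2 above 0.4 rad) and (horizontal distance between tub_balls and place_3 above 0.035 m or value of joint tag_3 above 0.4 rad) and (horizontal distance between tub_balls and place_4 above 0.035 m or value of joint tag_4 above 0.4 rad) and (horizontal distance between tub_tubes and place_1 above 0.035 m or value of joint tag_1 above 0.4 rad) and (horizontal distance between tub_tubes and place_2 above 0.035 m or value of joint tag_2 above 0.4 rad) and (horizontal distance between tub_tubes and place_3 above 0.035 m or value of joint tag_3 above 0.4 rad) and (horizontal distance between tub_tubes and place_4 above 0.035 m or value of joint tag_4 above 0.4 rad) and (horizontal distance between tub_bare and place_1 above 0.035 m or value of joint tag_1 below -0.4 rad) and (horizontal distance between tub_bare and place_2 above 0.035 m or value of joint tag_2 below -0.4 rad) and (horizontal distance between tub_bare and place_3 above 0.035 m or value of joint tag_3 below -0.4 rad) and (horizontal distance between tub_bare and place_4 above 0.035 m or value of joint tag_4 below -0.4 rad) and velocity of joint tag_1 between -0.1 and 0.1 rad/s and velocity of joint tag_2 between -0.1 and 0.1 rad/s and velocity of joint tag_3 between -0.1 and 0.1 rad/s and velocity of joint tag_4 between -0.1 and 0.1 rad/s); the robot touches nothing.
It fails at once if a tub is shifted or lifted by more than 20 mm (distance of any of tub_rings, tub_balls, tub_tubes, tub_bare from where it was at the start of the episode above 0.02 m).
It fails at once if a bystander is shifted or lifted by more than 20 mm (distance of any of loupe, hammer, mandrel, bench_block, jar, tweezers from where it was at the start of the episode above 0.02 m).
It fails at once if a tag is pinched, or a tag or its stand is pressed hard: over 20 N while the tag does not turn ((contact force between the fingers and stand_1 above 20 N and velocity of joint tag_1 between -0.05 and 0.05 rad/s) or (contact force between the arm and stand_1 above 20 N and velocity of joint tag_1 between -0.05 and 0.05 rad/s) or (contact force between the fingers and stand_2 above 20 N and velocity of joint tag_2 between -0.05 and 0.05 rad/s) or (contact force between the arm and stand_2 above 20 N and velocity of joint tag_2 between -0.05 and 0.05 rad/s) or (contact force between the fingers and stand_3 above 20 N and velocity of joint tag_3 between -0.05 and 0.05 rad/s) or (contact force between the arm and stand_3 above 20 N and velocity of joint tag_3 between -0.05 and 0.05 rad/s) or (contact force between the fingers and stand_4 above 20 N and velocity of joint tag_4 between -0.05 and 0.05 rad/s) or (contact force between the arm and stand_4 above 20 N and velocity of joint tag_4 between -0.05 and 0.05 rad/s)).
It also fails if it takes over 51 s, if anything falls off the work surface, if the arm or the gripper's body presses on something with over 40 N, if the wrist force passes 120 N, or if a joint passes its speed limit or range.

## Working session

There is one attempt and no reset: what is moved stays moved. The work goes in short steps, each a Python script; the robot and the scene stay as the last script left them, time stands still between calls to the robot, and variables do not carry over. Pictures are saved under pics/ and viewed, about 8 in all and at most 12, crops included, and the job is handed in when it is done.

```bash
mkdir -p pics; ls
python3 - <<'E'
from cell import bot
import cv2, numpy as np
for n in ("scene","top"):
    im=bot.camera(n); cv2.imwrite(f"pics/{n}0.png",im[:,:,::-1])
    c=bot.calibration(n); print(n,np.round(c["mtx"],1).tolist(),np.round(c["extrinsics"],4).tolist())
    for t in ("board","stand_1","tag_1","tub_balls","tub_bare","tub_rings","tub_tubes","loupe"):
        print(t,[(np.round(d["bbox"]).astype(int).tolist(),round(d["confidence"],2)) for d in bot.search_frame(n,t)])
print(bot.read_clock(), bot.read_tool_rot())
E
```

```text
pics
scene [[515.7, 0.0, 325.5], [0.0, 515.7, 234.2], [0.0, 0.0, 1.0]] [[-0.8559, 0.517, 0.0093, 0.49], [0.4382, 0.7349, -0.5176, -0.2722], [-0.2744, -0.4389, -0.8556, 1.1583], [0.0, 0.0, 0.0, 1.0]]
board [([218, 155, 196, 200], 0.85)]
stand_1 [([310, 190, 27, 38], 0.89), ([250, 213, 40, 38], 0.71), ([292, 156, 28, 42], 0.69), ([346, 253, 39, 43], 0.64), ([328, 231, 31, 33], 0.57)]
tag_1 [([301, 154, 18, 30], 0.79), ([360, 253, 28, 29], 0.77), ([320, 184, 22, 31], 0.64), ([332, 232, 19, 22], 0.62)]
tub_balls [([186, 285, 48, 47], 0.95), ([273, 246, 38, 44], 0.77), ([423, 205, 31, 36], 0.58)]
tub_bare [([251, 213, 38, 40], 0.6), ([360, 250, 22, 36], 0.49)]
tub_rings [([290, 283, 44, 46], 0.91), ([329, 229, 20, 25], 0.44)]
tub_tubes [([237, 184, 38, 36], 0.64)]
loupe [([348, 254, 39, 44], 0.42)]
top [[508.8, 0.0, 316.3], [0.0, 508.8, 245.4], [0.0, 0.0, 1.0]] [[0.0104, -0.9996, -0.0277, 0.0376], [-0.9948, -0.0075, -0.1011, 0.6101], [0.1009, 0.0286, -0.9945, 1.0024], [0.0, 0.0, 0.0, 1.0]]
board [([237, 178, 182, 128], 0.87)]
stand_1 [([250, 249, 30, 23], 0.85), ([364, 260, 36, 21], 0.76), ([291, 248, 30, 27], 0.75), ([330, 257, 27, 23], 0.57)]
tag_1 [([372, 268, 24, 13], 0.84), ([291, 251, 26, 11], 0.78), ([253, 260, 22, 11], 0.74), ([332, 266, 22, 11], 0.48)]
tub_balls [([292, 124, 41, 32], 0.98), ([260, 336, 38, 36], 0.71), ([297, 198, 29, 30], 0.6)]
tub_bare [([333, 198, 30, 29], 0.84), ([374, 268, 24, 16], 0.62), ([295, 197, 27, 32], 0.23)]
tub_rings [([252, 194, 32, 25], 0.84), ([290, 247, 33, 29], 0.35)]
tub_tubes [([371, 202, 32, 29], 0.74), ([366, 259, 34, 23], 0.23), ([162, 167, 47, 127], 0.21)]
loupe [([325, 234, 7, 12], 0.47)]
0.9 [ 0.57303588 -0.57302659 -0.4143057   0.41427188]
```

Run:
```python
import cv2,numpy as np
a=cv2.imread("pics/top0.png")[165:320,225:430]; cv2.imwrite("pics/topc.png",cv2.resize(a,None,fx=3.9,fy=3.85,interpolation=cv2.INTER_CUBIC))
```

```text
(no output)
```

View pics/scene0.png

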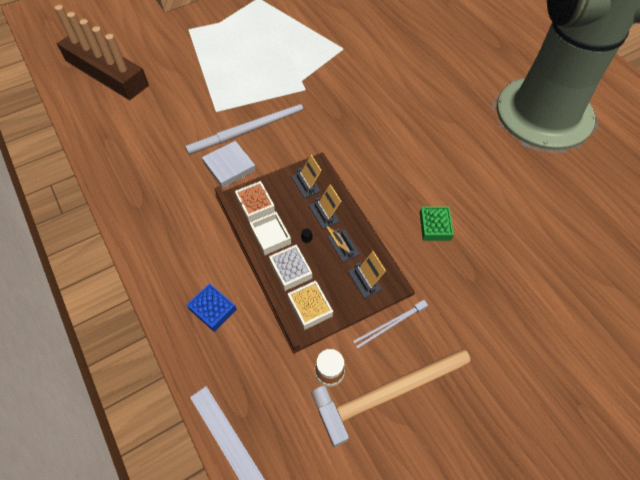

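View pics/topc.png

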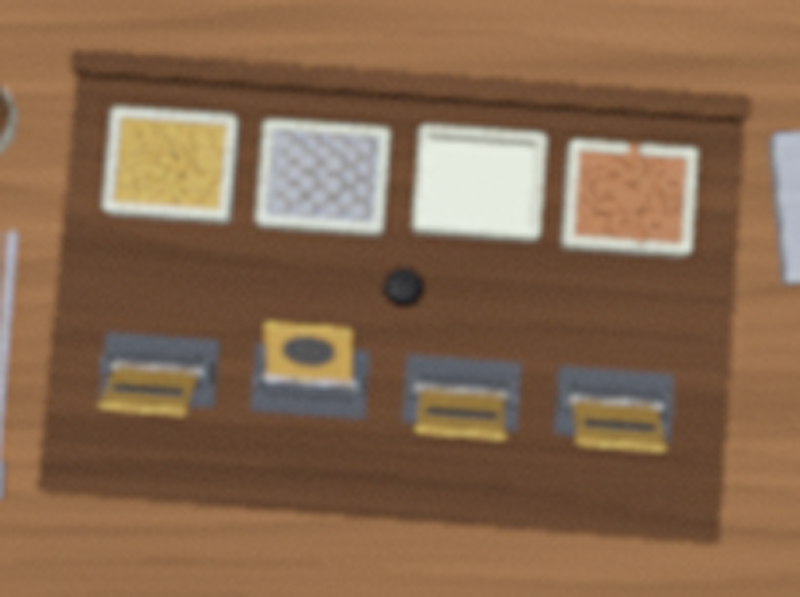

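The crop shows, from left (+y) to right: rings (170,162) with its tag on the bar face (150,390), balls (322,178) on disc (308,350), bare (480,182) on bar (462,412), and tubes (632,197) on bar (620,425). So I need to flip the tags at the two ends. The blue (210,307) and green (437,223) look-alikes in the scene picture are off the board, so they don't matter. Next I'll work out the stand poses from the feet in the top picture.

```bash
cat > h.py <<'E'
from cell import bot
import numpy as np
from scipy.spatial.transform import Rotation as R
def world(cam,uv,z):
    c=bot.calibration(cam); K=c["mtx"]; T=c["extrinsics"]; K,T=np.array(K),np.array(T)
    d=T[:3,:3].T@np.linalg.solve(K,[*uv,1]); o=-T[:3,:3].T@T[:3,3]
    return (o+d*(z-o[2])/d[2])[:2]
cr=np.array([[159,370],[310,381],[462,393],[615,404]],float)   # foot centres in crop, +y to -y
uv=cr/[3.9,3.85]+[225,165]
P=np.array([world("top",p,0.016) for p in uv])
s=np.array([.12,.04,-.04,-.12])
by=(s@(P-P.mean(0)))/(s@s); sc=np.linalg.norm(by); by/=sc
bx=np.array([by[1],-by[0]]); C=P.mean(0); H=C+np.outer(s,by)  # hinges
def quat(sign=1):
    y=np.array([0,0,-1.]); z=sign*np.array([*bx,0]); x=np.cross(y,z)
    q=R.from_matrix(np.c_[x,y,z]).as_quat(); return q[[3,0,1,2]]
def at(i,dx,z): return [*(H[i]+dx*bx),z]
E
python3 - <<'E'
from h import *
print(P.round(4),"scale",sc,"bx",bx,"\n",H.round(4))
# check vs. tub boxes centers & scene stands
for b in ([252,194,32,25],[297,198,29,30],[333,198,30,29],[371,202,32,29]):
    p=world("top",(b[0]+b[2]/2,b[1]+b[3]/2),.03); print("tub",p.round(3),[(np.dot(p-C,a)).round(3) for a in (bx,by)])
for b in ([292,156,28,42],[310,190,27,38],[328,231,31,33],[346,253,39,43]):
    print("scene stand",(world("scene",(b[0]+b[2]/2,b[1]+b[3]/2),.035)).round(3))
for sg in (1,-1):
    for i in (0,3):
        for dx,z in((-.08,.15),(-.08,.055),(-.004,.055)):
            r=bot.solve_ik(at(i,dx,z),quat(sg)); print(sg,i,dx,None if r is None else np.round(r,2))
E
```

```text
[[ 0.5779  0.1474]
 [ 0.5727  0.0674]
 [ 0.567  -0.0126]
 [ 0.5619 -0.0928]] scale 1.0032170550612358 bx [ 0.99774081 -0.06718094] 
 [[ 0.5779  0.1471]
 [ 0.5726  0.0673]
 [ 0.5672 -0.0126]
 [ 0.5618 -0.0924]]
tub [0.689 0.143] [np.float64(0.112), np.float64(0.124)]
tub [0.676 0.054] [np.float64(0.105), np.float64(0.033)]
tub [ 0.678 -0.021] [np.float64(0.111), np.float64(-0.041)]
tub [ 0.67 -0.1 ] [np.float64(0.109), np.float64(-0.121)]
scene stand [ 0.562 -0.093]
scene stand [ 0.571 -0.01 ]
scene stand [0.583 0.08 ]
scene stand [0.579 0.146]
1 0 -0.08 [ 0.16  0.31 -0.34  0.92  0.   -2.92]
1 0 -0.08 [ 0.16  0.42 -0.46  0.69  0.   -2.92]
1 0 -0.004 [ 0.13  0.53 -0.27  0.78  0.   -2.95]
1 3 -0.08 [-0.33  0.26 -0.42  0.9   0.    2.88]
1 3 -0.08 [-0.33  0.37 -0.54  0.66  0.    2.88]
1 3 -0.004 [-0.29  0.49 -0.34  0.74  0.    2.91]
-1 0 -0.08 [ 0.16  0.31 -0.34  0.92  0.    0.22]
-1 0 -0.08 [ 0.16  0.42 -0.46  0.69  0.    0.22]
-1 0 -0.004 [ 0.13  0.53 -0.27  0.78  0.    0.19]
-1 3 -0.08 [-0.33  0.26 -0.42  0.9   0.   -0.26]
-1 3 -0.08 [-0.33  0.37 -0.54  0.66  0.   -0.26]
-1 3 -0.004 [-0.29  0.49 -0.34  0.74  0.   -0.23]
```

The fit is consistent: station spacing comes out within 0.3%, and it agrees with the tub boxes. I'll push the +y end tag first.

```bash
cat > push.py <<'E'
from h import *
def push(i):
    q=quat(-1)
    bot.move_pose(at(i,-.08,.15),q)
    bot.move_linear(at(i,-.08,.055),.1)
    hit=bot.move_linear(at(i,-.004,.055),.06,until_force=6)
    print("hit",hit,"rel x",np.dot(np.array(bot.read_position())[:2]-H[i],bx).round(4),np.round(bot.read_ft_force(),2))
    bot.wait(.2); bot.move_linear(at(i,-.08,.055),.1); bot.move_linear(at(i,-.08,.15),.15)
E
python3 - <<'E'
from push import *
import cv2
bot.set_gripper(0.0); push(0)
bot.move_pose(at(3,-.08,.15),quat(-1))
im=bot.camera("top"); cv2.imwrite("pics/t1.png",cv2.resize(im[165:320,225:430,::-1],None,fx=3.9,fy=3.85,interpolation=cv2.INTER_CUBIC))
print(bot.read_clock())
E
```

```text
hit False rel x -0.0044 [-0.65 -0.73 -0.6 ]
8.875
```

View pics/t1.png

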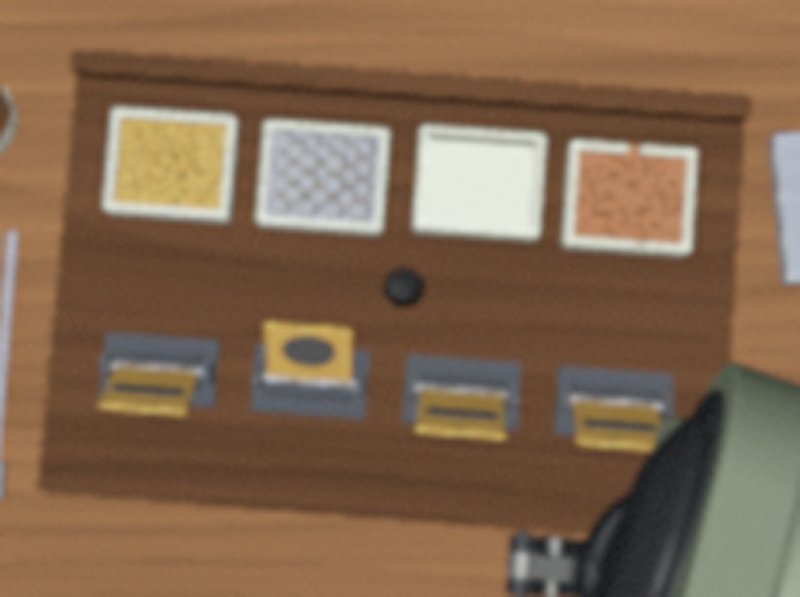

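The tag on the left (150,390) still shows its bar. The fingertip is narrower than I assumed, so it stopped before upright and the tag fell back. I'll push further with a gentle force stop.

```bash
sed -i 's/at(i,-.004,.055),.06,until_force=6/at(i,.008,.055),.05,until_force=4/' push.py
python3 - <<'E'
from push import *
import cv2
push(3); push(0)
bot.move_pose(at(0,-.25,.2),quat(-1)); bot.wait(.5)
for n in("top","scene"):
    im=bot.camera(n)[:,:,::-1]; im=im[165:320,225:430] if n=="top" else im[140:350,210:430]
    cv2.imwrite(f"pics/{n}2.png",cv2.resize(im,None,fx=2.8,fy=2.8,interpolation=cv2.INTER_CUBIC))
print(bot.read_clock())
E
```

```text
hit False rel x 0.0078 [ 0.41  0.47 -0.01]
hit False rel x 0.0078 [-0.64  0.69  0.36]
21.4667
```

View pics/top2.png

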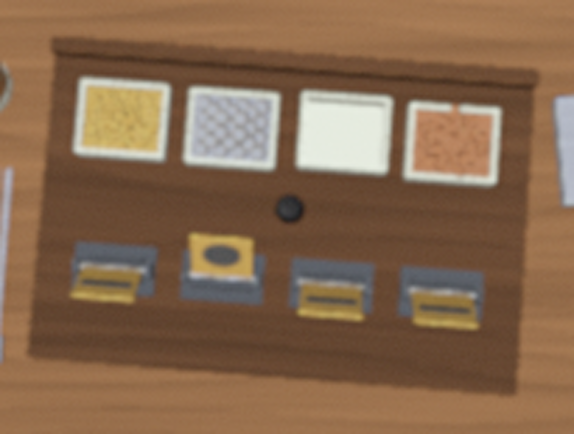

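View pics/scene2.png

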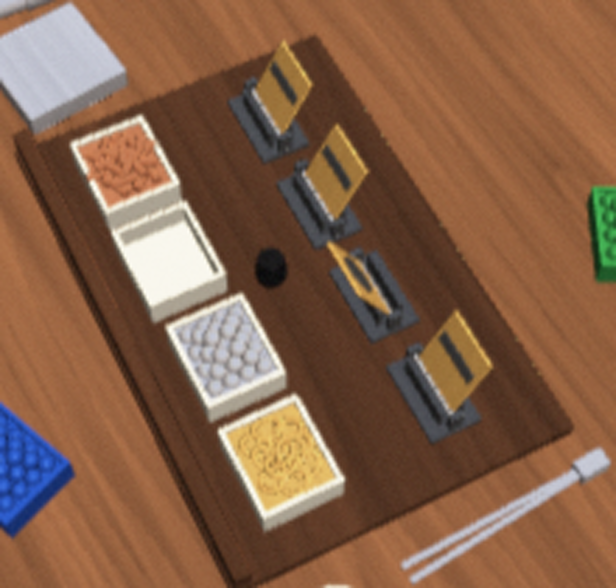

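Both end tags still show their bars. I'll hold the finger at the push end point and look.

Run:
```python
from h import *
import cv2
print(bot.read_gripper_width(), R.from_quat(np.array(bot.read_tool_rot())[[1,2,3,0]]).as_matrix().round(2).tolist())
i=0; ims=[]
bot.move_linear(at(i,-.08,.055),.25)
for dx in(-.02,-.004,.008):
    bot.move_linear(at(i,dx,.055),.05,until_force=4)
    ims.append(cv2.resize(bot.camera("scene")[200:310,320:420,::-1],None,fx=2.6,fy=4,interpolation=cv2.INTER_CUBIC)); print(np.round(bot.read_position(),4))
cv2.imwrite("pics/p3.png",np.hstack(ims)); print(bot.read_clock())
```

```text
-0.002783518535995661 [[0.07, -0.0, -1.0], [1.0, -0.0, 0.07], [-0.0, -1.0, 0.0]]
[0.5576 0.1485 0.055 ]
[0.5739 0.1473 0.0548]
[0.5859 0.1465 0.0549]
24.8667
```

View pics/p3.png

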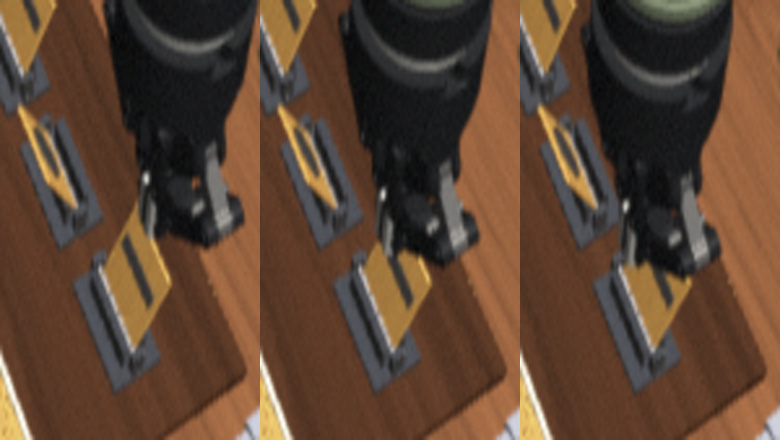

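Run:
```python
from h import *
import cv2
c=bot.calibration("scene");K,T=np.array(c["mtx"]),np.array(c["extrinsics"])
print("cam",-T[:3,:3].T@T[:3,3])
def pr(p): v=K@(T[:3,:3]@np.array(p)+T[:3,3]); return v[:2]/v[2]
def pn(p): u=pr(p); return np.round([(u[0]-320)*6,(u[1]-205)*6])
p=bot.read_position(); print("tcp",pr(p))
im=cv2.resize(bot.camera("scene")[205:305,320:430,::-1],None,fx=6,fy=6,interpolation=cv2.INTER_CUBIC)
def dot(p,col): cv2.circle(im,tuple(int(a) for a in pn(p)),4,col,-1)
dot(p,(0,0,255)); dot(np.add(p,[0,0,.05]),(255,0,255))
for s in(-.022,.022):
    e=H[0]+s*by; dot([*e,.024],(0,255,0)); dot([*(e-.024*bx),.068],(255,255,0))
for a in(-.018,.018):
    for s in(-.03,.03): dot([*(H[0]+s*by+a*bx),.016],(255,255,255))
cv2.imwrite("pics/p4.png",im); print(bot.read_ft_force(),bot.read_clock())
```

```text
cam [0.85658702 0.45512642 0.84552305]
tcp [363.20498861 271.2983199 ]
[-0.61459711  0.07818459  0.15193596] 24.9167
```

View pics/p4.png

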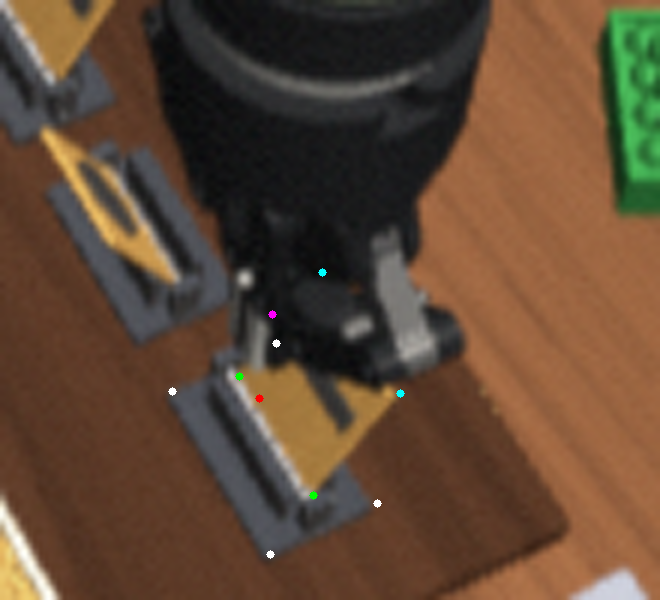

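Run:
```python
from h import *
import cv2
w=bot.camera("wrist")[:,:,::-1]
def view(n,half,w_,h_):
    c=bot.calibration(n);K,T=np.array(c["mtx"]),np.array(c["extrinsics"]); p=np.array(bot.read_position())
    pr=lambda p:(lambda v:v[:2]/v[2])(K@(T[:3,:3]@p+T[:3,3]))
    im=bot.camera(n)[:,:,::-1]; u=pr(p); x0,y0=(u-half).astype(int); f=w_/(2*half)
    im=cv2.resize(im[y0:y0+2*half,x0:x0+2*half],(w_,h_),interpolation=cv2.INTER_CUBIC)
    for z,col in((0,(0,0,255)),(.05,(255,0,255)),(-.055,(0,255,0))):
        a=(pr(p+[0,0,z])-[x0,y0])*f; cv2.circle(im,tuple(int(k) for k in a),3,col,-1)
    return im
t1=view("top",45,300,300)
bot.move_linear(at(0,-.12,.055),.2)
t2=view("top",45,300,300); s2=view("scene",45,300,300)
cv2.imwrite("pics/p5.png",np.hstack([np.vstack([t1,t2]),np.vstack([s2,cv2.resize(w,(300,300))])]))
print(bot.read_clock())
```

```text
25.9083
```

View pics/p5.png

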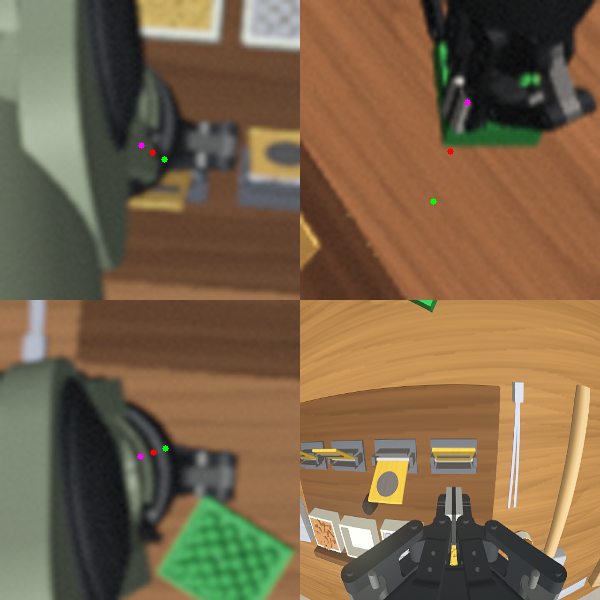

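Run:
```python
from h import *
import cv2
c=bot.calibration("wrist"); print({k:np.round(v,4).tolist() for k,v in c.items()})
K,X=np.array(c["mtx"]),np.linalg.inv(np.array(c["hand_eye"]))
def ft(pt):
    v=X[:3,:3]@pt+X[:3,3]; r=np.hypot(v[0],v[1]); th=np.arctan2(r,v[2]); return K[:2,2]+K[0,0]*th*v[:2]/r
bot.move_linear(at(0,-.06,.08),.2)
p=np.array(bot.read_position()); Rm=R.from_quat(np.array(bot.read_tool_rot())[[1,2,3,0]]).as_matrix()
im=bot.camera("wrist")[:,:,::-1].copy()
def dot(pw,col):
    u=ft(Rm.T@(np.array(pw)-p)); cv2.circle(im,(int(u[0]),int(u[1])),4,col,-1); return u.round()
print("tcp",dot(p,(0,0,255)))
for i in(0,1,2,3):
    sg=1 if i==1 else -1
    for s in(-.022,.022):
        e=H[i]+s*by; dot([*e,.024],(0,255,0)); dot([*(e+sg*.024*bx),.068],(255,255,0))
    for a in(-.018,.018):
        for s in(-.03,.03): dot([*(H[i]+s*by+a*bx),.016],(255,255,255))
cv2.imwrite("pics/p6.png",im); print(bot.read_clock())
```

```text
{'mtx': [[371.6483, 0.0, 327.7483], [0.0, 371.6483, 244.1001], [0.0, 0.0, 1.0]], 'hand_eye': [[1.0, 0.0012, -0.0001, 0.001], [0.0005, -0.3147, 0.9492, -0.178], [0.0011, -0.9492, -0.3147, 0.0811], [0.0, 0.0, 0.0, 1.0]]}
tcp [326. 284.]
26.4333
```

View pics/p6.png

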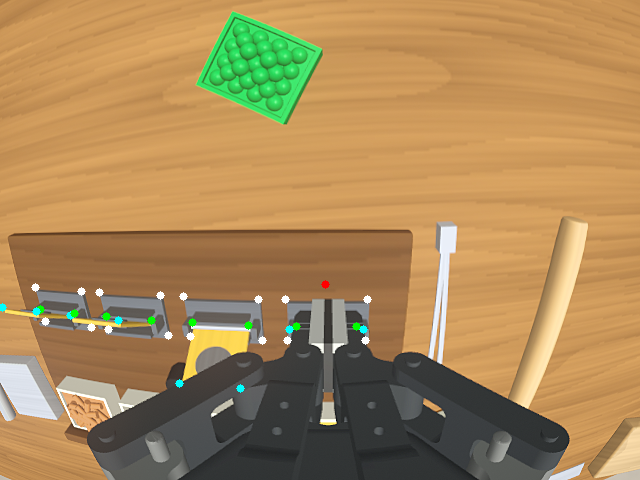

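In the wrist picture the stand dots fit, but the shut fingertips at (326,300) sit below the projected TCP at (326,284). Along that line of sight, the tips are about 19 mm above the nominal TCP. So at z=55 mm they passed over the tag edge at 68 mm, which also explains the zero force. I'll lower the TCP to 37 mm, which puts the tips at 50–56 mm and still clears the 32 mm posts.

Run:
```python
from h import *
import cv2
z=.037; q=quat(-1)
def push(i):
    bot.move_linear(at(i,-.06,z),.15)
    hit=bot.move_linear(at(i,.0,z),.05,until_force=4)
    print("hit",hit,np.dot(np.array(bot.read_position())[:2]-H[i],bx).round(4),np.round(bot.read_ft_force(),2))
    bot.move_linear(at(i,-.06,z),.15); bot.move_linear(at(i,-.06,.12),.2)
push(0); bot.move_pose(at(3,-.06,.12),q)
a=bot.camera("top")[165:320,225:430,::-1]
push(3); bot.move_pose(at(2,-.22,.2),q)
b=bot.camera("top")[165:320,225:430,::-1]
cv2.imwrite("pics/p7.png",cv2.resize(np.vstack([a,b]),None,fx=1.9,fy=1.9,interpolation=cv2.INTER_CUBIC)); print(bot.read_clock())
```

```text
hit False -0.0004 [-0.01  0.69  0.14]
hit False -0.0004 [0.6  0.66 0.67]
34.35
```

View pics/p7.png

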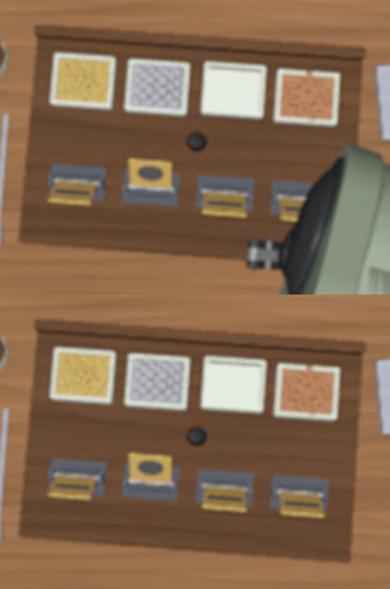

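No contact again, so the tips must be at least 31 mm above the nominal TCP. The wrist ray agrees: taken at the near edge of the finger, it gives up to 40 mm. I'll go lower with the force guard, and check the flip numerically from the yellow centroid before the second push.

```bash
cat > g.py <<'E'
from h import *
import cv2
q=quat(-1)
def push(i,z,xe=.0):
    bot.move_linear(at(i,-.06,z),.25)
    hit=bot.move_linear(at(i,xe,z),.06,until_force=4)
    print("hit",hit,np.dot(np.array(bot.read_position())[:2]-H[i],bx).round(4),np.round(bot.read_ft_force(),2))
    bot.move_linear(at(i,-.06,z),.25); bot.move_linear(at(i,-.06,.12),.25)
def leans():
    im=bot.camera("top"); hsv=cv2.cvtColor(im,cv2.COLOR_RGB2HSV); out=[]
    for u,v in uv:
        u,v=int(u),int(v); p=hsv[v-18:v+19,u-13:u+14]
        m=(p[...,0]>15)&(p[...,0]<30)&(p[...,1]>110)&(p[...,2]>130)
        out.append((int(m.sum()),round(float(np.nonzero(m)[0].mean()-18),1) if m.any() else None))
    print("yellow (n, row off: - = to tub)",out,bot.read_clock()); return im
E
python3 - <<'E'
from g import *
bot.move_pose(at(0,-.06,.10),q); push(0,.012); bot.move_linear(at(3,-.06,.12),.3); leans()
E
```

```text
hit False -0.0006 [-0.62 -0.04 -0.22]
yellow (n, row off: - = to tub) [(230, -9.1), (223, -8.3), (187, 6.4), (82, 6.3)] 38.95
```

Tag 1 flipped: its centroid offset is −9.1, matching the −8.3 of the disc-face tag next to it. I'll use the same push at the −y end.

Run:
```python
from g import *
push(3,.012); bot.move_pose(at(2,-.22,.2),q); im=leans()
a=cv2.resize(im[165:320,225:430,::-1],None,fx=2.8,fy=2.8,interpolation=cv2.INTER_CUBIC)
cv2.imwrite("pics/p8.png",a)
```

```text
hit False -0.0005 [ 0.33  0.2  -0.23]
yellow (n, row off: - = to tub) [(228, -9.1), (223, -8.3), (189, 6.4), (221, -8.0)] 42.5083
```

View pics/p8.png

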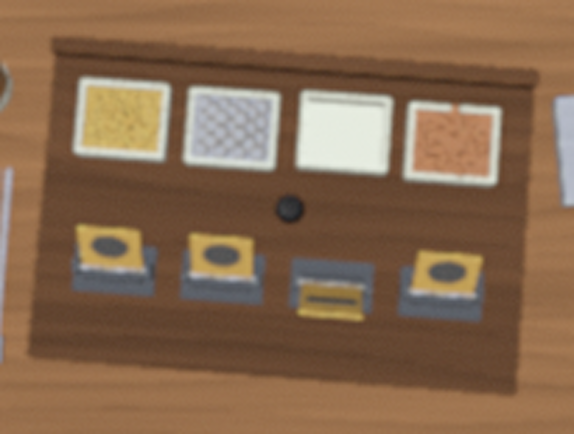

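The discs at (108,245), (220,255) and (447,270) stand in front of rings, balls and tubes. The bar at (330,300) stands in front of the empty tub. The tubs and loupe haven't moved and the arm is clear, so I'm handing in.

```bash
python3 -c "
from cell import bot
bot.close_job()"
```

```text
the job is handed in; nothing more can be done
```

The job is handed in at about 42.5 s, with all four tags showing the right face. I pushed over the tags in front of the rings and the tubes, the two end stations. The tags in front of the balls and the empty tub were already correct, so I left them alone.

**Final check:** the last top picture shows disc faces for rings, balls and tubes, and the bar face for the empty tub. The tag positions measured in that picture agree. The tubs and loupe look unmoved, and the arm is clear. I did not look again at the bystanders off the board, and I did not measure the tags' lean angles or whether they had come to rest.

**What went wrong on the way:** my first pushes touched nothing, because the shut fingertips sit at least 31 mm higher than the tool point (TCP) the robot reports. With the TCP at 55 mm and then 37 mm, the fingertips passed over the tags. At 12 mm both tags went over on the first push, and the 4 N force stop never tripped. I didn't measure the offset directly or find out why it exists.

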